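# Tip the drained brake pads into the bin

## Robot

A 6-joint arm with a two-finger parallel gripper is mounted at the origin on a cart in front of the work surface, level with it; the furniture and walls round the work are solid. World frame = base frame: x ahead of the robot, y to its left, z up, the work surface at z = 0. Lengths are in m, angles in degrees, forces in N, time in s.
With the tool pointing down it reaches from about 0.4 to 0.825 m from the base axis. Payload 7 kg.
Tool frame: the origin (TCP) lies between the finger pads; the fingertips stand 19 mm ahead of it and the grasp point (between the pads) is the TCP; z points along the fingers, y is the line along which they close (so a half turn about z gives the same grasp; the last joint's range is limited). The gripper opens to 88 mm and grips with 3 to 60 N. Pads are 19 mm wide; open, the fingers measure 130 mm over their backs; the gripper's body (78 mm by 193 mm) begins 47 mm behind the grasp point.
Start: joints at [-50.472, 20.546, 0.682, 0, -70.136, -16.507], TCP at [0.264, -0.621, 0.246] pointing down, gripper open.
Joint ranges: [-176.03, 176.03], [-82.01, 121.73], [-58.28, 71.71], [-173.87, 95.51], [-174.79, -0.11], [-173.66, 173.66]. Speed limits (degrees/s): [136.94, 136.94, 172.46, 180, 180, 180].

## Interface

Orientations are given as [roll, pitch, yaw] about the fixed x, y, z axes, in that order (R = Rz(yaw) Ry(pitch) Rx(roll)).
In Python, from plant import r gives the robot as it stands. The module is installed in compiled form; this text tells all that it offers.
- The arm moves only by the shell command python3 -m pendant 'ROWS' [OPENING] [FORCE]. ROWS is JSON, a list of rows, each a list of 6 numbers: the shift along the tool's x, y, z in mm, then the turn, a rotation vector about the tool's x, y, z in rad. In form: [[tx, ty, tz, wx, wy, wz], ...]. A call has 1 to 20 rows; each row is the pose to reach, as a shift and turn from the pose commanded when the call began, along the tool's axes at that moment; what a row does not reach only later rows make up. A row lasts 1/8 s, in which the tool goes at most 62.5 mm and 10.7 degrees, less where a joint would pass 70% of its speed; a pose out of reach is approached as far as the arm can. A call with a gripper value outside its range is refused whole. OPENING is the finger opening in mm, from 0 to 87.6, set as the call begins (- or left out, the last holds). The fingers move at their own pace and stop on an object; FORCE is the grip in N (left out, the last holds). Time passes only in rows, so rows that repeat a pose let the fingers close. It gives the time, the measured TCP pose, the force, the opening and the grip force at its end, in the units of the state.
- r.get_state(): the state, without advancing time (a new reading comes with each control period).
- r.capture(name): name is "side" or "top"; returns the picture (384x512x3 uint8, red, green, blue); there is no depth.
- r.camera_params(name): a dict with "mtx" (3x3 intrinsics, pixels), "rvec" (rotation vector, rad) and "tvec" (3), from world to camera coordinates, as OpenCV has them. Camera axes: x right, y down, z forward; pixel columns grow to the right and rows downward; lengths in m; the calibration is good to about 2 mm. A picture is of the moment at which its call begins. camera_params takes no time and is no camera call.
- r.close_job(): hands the job in; it is judged then, once.
The state is a dict: "time_s": time; "joints": joint angles; "qd": joint speeds; "joint_torque": joint torques, N m; "tcp_pos": TCP position; "eef_rot": TCP orientation; "contact_force": force on the tool from outside, world axes, zero at the start; "moment": the same for the moment, N m; "gripper_width": finger opening in m; "gripper_force": force on a finger pad.
Only numpy, scipy, OpenCV 4.12 (cv2) and the standard library are available. Lean on these libraries where they do the work, as an engineer would, in place of code of your own. Each camera call takes 0.05 s, during which the arm holds its last target. There are 200 camera calls.

## Task

The washed brake pads have to drain and then go into the bin: lay every pad that is on the bench in the level draining tray with any that are there already, and stand the bin squarely under the tray's lip. Then press the tray's lip end well down so that all the pads slide off into the bin (put in by hand any that miss it), push the tray back level, and put the bin with all the pads back inside its marked bay, upright and in line with it. Press the tray gently, leave the other things on the bench where they are, and let go of everything.

Things in the scene. Friction and masses are not known exactly. Their poses are not given: they have to be found in the camera images.
- stand: Fixed dark steel stand of the draining tray. Origin on the bench under the middle of the tray's pivot. Its x axis runs along the pivot, -y points to the lip side, where the bin must stand, +y to the tray's back. Two cheek plates, 6 mm thick, 147 mm high, at x = -106 and +106 mm, y = -5 to 45 mm; nothing of the stand lies at y < -35 mm.
- tray_floor (a point): Upper face of the tray's floor over the middle of the pivot, 140 mm above the bench when level (pivot 135 mm); turns with the tray (x along the pivot, -y to the lip). Sheet-metal tray, inside x -88 to 88 mm, y -100 (open lip) to +116 mm (back wall); side and back walls 30 mm high. Slippery: pads slide from 14 to 20 degrees of tilt. Their weight does not tip the level tray.
- ear_far (a point): Middle of the upper face of the press ear, a flat lug 52 x 45 mm beside the lip end of the tray on the +x side, 122 mm from the tray's middle and 77.5 mm lipwards of the pivot; 141 mm above the bench when the tray is level. Pressing it down tips the tray (about 8 to 10 N).
- ear_near (a point): The same on the -x side (towards the robot).
- back_flange (a point): Middle of the upper face of the flat flange, 184 x 30 mm, along the top of the tray's back wall, 134 mm behind the pivot, 171 mm above the bench when level. Pressing it down levels the tray again (about 6 N).
- tray (a joint): Tilt of the tray in rad: 0 level (a stop), grows as the lip goes down, up to a stop at 0.7. Stiff hinge (0.6 N m): the tray stays where it is left. Tip it to at least 0.5, at the end have it below 0.06.
- catch_spot (a point): Point on the bench, fixed to the stand, 140 mm lipwards of the pivot: the middle of the bin's underside belongs here (within 45 mm), its axes along the stand's (x with x, y with y). Its rim is then partly under the lip, so bring it in low, from the -y side: the level tray's underside is 135 mm above the bench; the fully tipped lip comes down to 70 mm.
- bin: Grey open sheet-metal bin, 236 (x) x 156 (y) x 55 mm high, walls 4 mm, 0.28 kg empty. Origin at the centre of its underside. Upright plate handle on the outside middle of its -y wall: 70 mm wide along x, 10 mm thick, middle at y = -83 mm, top at z = 95 mm; pinch it across its thickness from above. Starts empty in the bay; loaded it may be lifted or dragged.
- bay: Marked bay: rectangle of thin white painted lines on the bench, 302 (x) x 226 (y) mm, flat. Origin at its centre; the bin belongs in it with the axes (x with x, y with y) in line.
- pad1: Brake pad: dark steel backing plate 76 (x) x 38 (y) x 6 mm with a grey friction lining 66 x 36 x 10 mm on it, 16 mm thick in all, 0.1 kg; origin at the centre of the plate's underside. Starts lying flat, lining up, on the bench in front of the robot, to its right of the stand, or is absent (None from the start).
- pad2: Brake pad: dark steel backing plate 76 (x) x 38 (y) x 6 mm with a grey friction lining 66 x 36 x 10 mm on it, 16 mm thick in all, 0.1 kg; origin at the centre of the plate's underside. Starts lying flat, lining up, on the bench in front of the robot, to its right of the stand, or is absent (None from the start).
- pad3: Brake pad: dark steel backing plate 76 (x) x 38 (y) x 6 mm with a grey friction lining 66 x 36 x 10 mm on it, 16 mm thick in all, 0.1 kg; origin at the centre of the plate's underside. Starts lying flat, lining up, on the bench in front of the robot, to its right of the stand, or is absent (None from the start).
- pad4: Brake pad: dark steel backing plate 76 (x) x 38 (y) x 6 mm with a grey friction lining 66 x 36 x 10 mm on it, 16 mm thick in all, 0.1 kg; origin at the centre of the plate's underside. Starts lying flat, lining up, on the bench in front of the robot, to its right of the stand, or is absent (None from the start).
- pad5: Brake pad: dark steel backing plate 76 (x) x 38 (y) x 6 mm with a grey friction lining 66 x 36 x 10 mm on it, 16 mm thick in all, 0.1 kg; origin at the centre of the plate's underside. Starts lying flat, lining up, in the draining tray, or is absent (None from the start).
- pad6: Brake pad: dark steel backing plate 76 (x) x 38 (y) x 6 mm with a grey friction lining 66 x 36 x 10 mm on it, 16 mm thick in all, 0.1 kg; origin at the centre of the plate's underside. Starts lying flat, lining up, in the draining tray, or is absent (None from the start).
- marker: Bystander, leave it alone: blue and white marker pen, 131 x 18 mm, on the bench to the left of the stand. Origin at its underside's centre.
- bearing: Bystander, leave it alone: ball bearing ring, 52 x 15 mm, beyond the brake pads. Origin at its underside's centre.
- tape_measure: Bystander, leave it alone: yellow tape measure, 87 x 38 x 66 mm high, at the back. Origin at its underside's centre.
- wrench: Bystander, leave it alone: combination wrench, 166 mm, behind the bay. Origin at its underside's centre.
- charger: Fixed black battery charger behind the pads, between bay and stand. Origin on the bench under it; it reaches 94 mm towards -x (knob included, 55 to 90 mm above the bench), 73 mm to either side in y, and is 255 mm high with its handle. Keep bin and arm clear of it. The bench's front edge is at x = 0.32 m.

How it is judged (in metres and radians):
On the way, in this order (a step that is already met when the one before it is completed fails the run):
1. every pad lies released in the level tray and the bin stands upright on the bench under the lip (its middle within 45 mm of the catch spot) (x of pad1 in the frame of tray_floor between -0.088 and 0.088 m and y of pad1 in the frame of tray_floor between -0.105 and 0.118 m and z of pad1 in the frame of tray_floor between -0.008 and 0.045 m and linear speed of each of pad1, pad2, pad3, pad4, pad5, pad6 below 0.05 m/s and contact force between the fingers and pad1 below 0.2 N and x of pad2 in the frame of tray_floor between -0.088 and 0.088 m and y of pad2 in the frame of tray_floor between -0.105 and 0.118 m and z of pad2 in the frame of tray_floor between -0.008 and 0.045 m and contact force between the fingers and pad2 below 0.2 N and x of pad3 in the frame of tray_floor between -0.088 and 0.088 m and y of pad3 in the frame of tray_floor between -0.105 and 0.118 m and z of pad3 in the frame of tray_floor between -0.008 and 0.045 m and contact force between the fingers and pad3 below 0.2 N and x of pad4 in the frame of tray_floor between -0.088 and 0.088 m and y of pad4 in the frame of tray_floor between -0.105 and 0.118 m and z of pad4 in the frame of tray_floor between -0.008 and 0.045 m and contact force between the fingers and pad4 below 0.2 N and x of pad5 in the frame of tray_floor between -0.088 and 0.088 m and y of pad5 in the frame of tray_floor between -0.105 and 0.118 m and z of pad5 in the frame of tray_floor between -0.008 and 0.045 m and contact force between the fingers and pad5 below 0.2 N and x of pad6 in the frame of tray_floor between -0.088 and 0.088 m and y of pad6 in the frame of tray_floor between -0.105 and 0.118 m and z of pad6 in the frame of tray_floor between -0.008 and 0.045 m and contact force between the fingers and pad6 below 0.2 N and value of joint tray below 0.1 rad and horizontal distance between bin and catch_spot below 0.045 m and height (world z) of bin below 0.012 m and angle between bin's own z axis and vertical below 0.1 rad), for 0.3 s.
2. the tray is tipped to more than 0.45 rad with the bin under its lip (value of joint tray above 0.45 rad and horizontal distance between bin and catch_spot below 0.07 m and height (world z) of bin below 0.012 m and angle between bin's own z axis and vertical below 0.1 rad), for 0.1 s.
At the end, for the whole second after the job is handed in: All pads present lie at rest in the bin; the bin stands upright on the bench in the bay, its middle within 40 mm of the bay's middle along each axis and in line within 0.25 rad; the tray is level (below 0.06 rad) (x of pad1 in the frame of bin between -0.116 and 0.116 m and y of pad1 in the frame of bin between -0.077 and 0.077 m and z of pad1 in the frame of bin between -0.008 and 0.06 m and linear speed of each of pad1, pad2, pad3, pad4, pad5, pad6 below 0.03 m/s and x of pad2 in the frame of bin between -0.116 and 0.116 m and y of pad2 in the frame of bin between -0.077 and 0.077 m and z of pad2 in the frame of bin between -0.008 and 0.06 m and x of pad3 in the frame of bin between -0.116 and 0.116 m and y of pad3 in the frame of bin between -0.077 and 0.077 m and z of pad3 in the frame of bin between -0.008 and 0.06 m and x of pad4 in the frame of bin between -0.116 and 0.116 m and y of pad4 in the frame of bin between -0.077 and 0.077 m and z of pad4 in the frame of bin between -0.008 and 0.06 m and x of pad5 in the frame of bin between -0.116 and 0.116 m and y of pad5 in the frame of bin between -0.077 and 0.077 m and z of pad5 in the frame of bin between -0.008 and 0.06 m and x of pad6 in the frame of bin between -0.116 and 0.116 m and y of pad6 in the frame of bin between -0.077 and 0.077 m and z of pad6 in the frame of bin between -0.008 and 0.06 m and value of joint tray below 0.06 rad and x of bin in the frame of bay between -0.04 and 0.04 m and y of bin in the frame of bay between -0.04 and 0.04 m and angle between the x axis of bin and the x axis of bay, either way round below 0.25 rad and angle between bin's own z axis and vertical below 0.08 rad and height (world z) of bin below 0.01 m and linear speed of bin below 0.02 m/s); the robot touches nothing.
It fails at once if the marker beside the work is moved more than 40 mm (distance of marker from where it was at the start of the episode above 0.04 m).
It fails at once if the bearing beside the work is moved more than 40 mm (distance of bearing from where it was at the start of the episode above 0.04 m).
It fails at once if the tape measure beside the work is moved more than 40 mm (distance of tape_measure from where it was at the start of the episode above 0.04 m).
It fails at once if the wrench beside the work is moved more than 40 mm (distance of wrench from where it was at the start of the episode above 0.04 m).
It fails at once if the tray or its stand is pressed with more than 50 N (contact force between the fingers and stand above 50 N).
Of pad1, pad2, pad3, pad4, pad5, pad6 only 4 to 6 are there at a start; the rules pass over those that are not, and their reading is None.
At some moment in a run one of bin may be knocked a few centimetres aside while the robot is not near it.
Once in a run the grip may slacken for a moment while it holds something.
It also fails if it takes over 210 s, if anything falls off the work surface, if the arm or the gripper's body presses on something with over 40 N, if the wrist force passes 120 N, or if a joint passes its speed limit or range.

## Working session

There is one attempt and no reset: what is moved stays moved. The work goes in short steps, Python scripts to look and compute and a shell command to move; the robot and the scene stay as the last step left them, time stands still between calls to the robot, and variables do not carry over. Pictures are saved under pics/ and viewed, at most 14 in all, crops included, and the job is handed in when it is done.

```bash
mkdir -p pics
cat > h.py <<'E'
from plant import r
import numpy as np, cv2
from scipy.spatial.transform import Rotation as R
def cam(n):
    p=r.camera_params(n); K=np.array(p['mtx'],float); rv=np.array(p['rvec'],float).reshape(3); t=np.array(p['tvec'],float).reshape(3)
    return K,rv,t
def snap(n,f):
    im=np.array(r.capture(n)); cv2.imwrite(f'pics/{f}.png',im[:,:,::-1]); return im
def px2w(n,uv,z):
    K,rv,t=cam(n); M=R.from_rotvec(rv).as_matrix(); uv=np.atleast_2d(uv).astype(float)
    d=np.linalg.solve(K,np.c_[uv,np.ones(len(uv))].T).T@M; c=-M.T@t
    return c+d*((z-c[2])/d[:,2])[:,None]
def w2px(n,P):
    K,rv,t=cam(n); return cv2.projectPoints(np.atleast_2d(P).astype(float),rv,t,K,None)[0].reshape(-1,2)
def st():
    s=r.get_state(); return s
def delta(pos,yaw=None):
    """tool-frame row from the measured pose to world pos, tool down with the closing line (tool y) at yaw deg"""
    s=r.get_state(); M=R.from_euler('xyz',s['eef_rot'],degrees=True)
    sh=M.inv().apply(np.array(pos)-s['tcp_pos'])*1000
    w=np.zeros(3)
    if yaw is not None:
        best=None
        for k in (0,180):
            a=np.radians(yaw+k); y=np.array([np.cos(a),np.sin(a),0]); z=np.array([0,0,-1.]); x=np.cross(y,z)
            w_=(M.inv()*R.from_matrix(np.c_[x,y,z])).as_rotvec()
            if best is None or np.linalg.norm(w_)<np.linalg.norm(best): best=w_
        w=best
    return np.round(sh,1),np.round(w,3)
E
python3 - <<'E'
from h import *
for n in('top','side'):
    snap(n,n+'0'); K,rv,t=cam(n); M=R.from_rotvec(rv).as_matrix(); print(n,K.round(1).tolist(),(-M.T@t).round(3),M.round(2).tolist())
print(st())
E
```

```text
top [[378.8, 0.0, 254.3], [0.0, 378.8, 194.9], [0.0, 0.0, 1.0]] [0.384 0.111 1.257] [[-0.01, -1.0, 0.03], [-0.99, 0.01, -0.14], [0.14, -0.03, -0.99]]
side [[464.0, 0.0, 250.4], [0.0, 464.0, 199.3], [0.0, 0.0, 1.0]] [0.289 1.504 0.66 ] [[-0.98, -0.2, 0.02], [-0.09, 0.34, -0.94], [0.17, -0.92, -0.35]]
{'time_s': 0.1, 'joints': array([-5.04715342e+01,  2.05875762e+01,  6.38573408e-01, -1.79216399e-02,
       -7.01357326e+01, -1.65076001e+01]), 'qd': array([-0.07895242, -0.02243996,  0.13114853,  0.03617175,  0.11436722,
        0.01901709]), 'joint_torque': array([-1.01030222e-03, -5.84163165e+01,  2.93753386e+01,  7.01549068e+00,
        1.02046720e-02, -4.75706224e-05]), 'tcp_pos': array([ 0.26379306, -0.62087053,  0.24470959]), 'eef_rot': array([ 1.79913970e+02, -7.92527276e-03, -1.56985230e+02]), 'contact_force': array([ 0.04873099,  0.05366437, -0.02544984]), 'moment': array([-0.03375614,  0.00110256,  0.03476454]), 'gripper_force': 0.0, 'gripper_width': 0.08789634173257942}
```

```bash
python3 -c "
import cv2
for n in('top0','side0'):
    im=cv2.imread(f'pics/{n}.png');cv2.imwrite(f'pics/{n}b.png',cv2.resize(im,(800,600),interpolation=cv2.INTER_CUBIC))"
```

```text
(no output)
```

View pics/top0b.png

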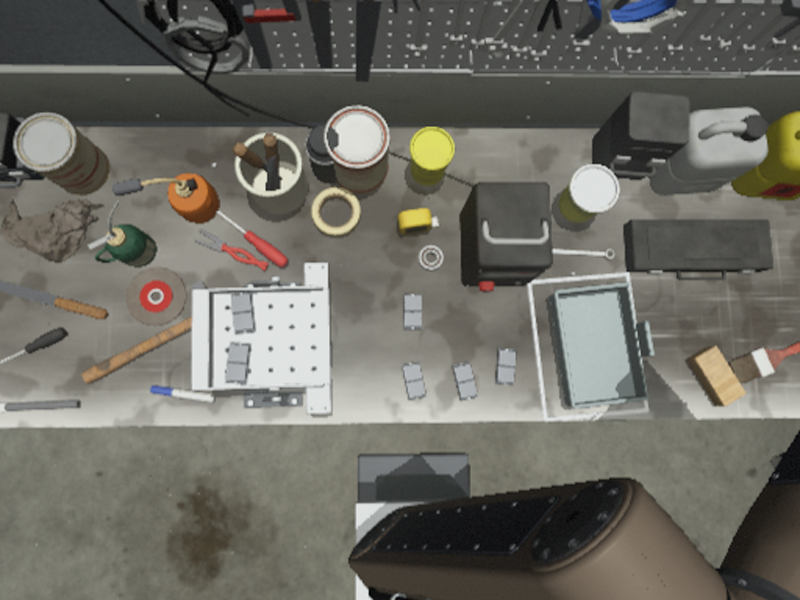

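View pics/side0b.png

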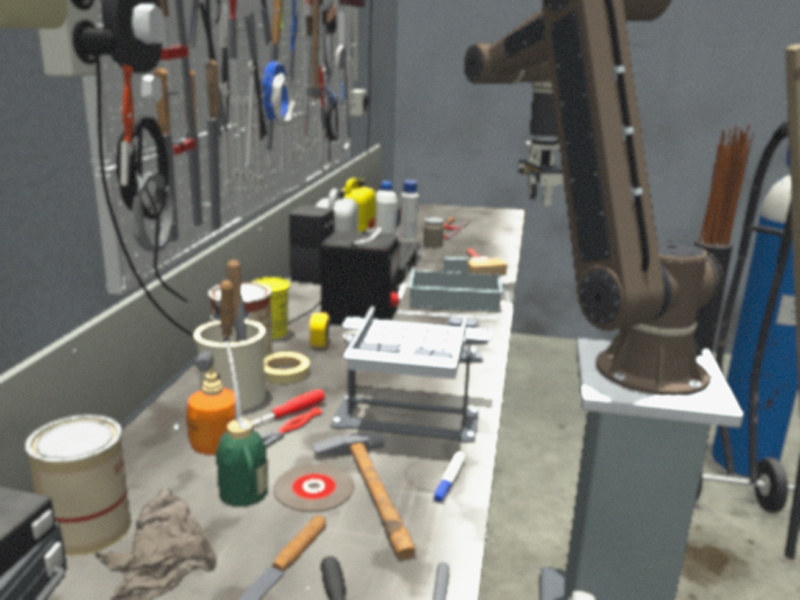

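The top view (800x600) shows four bench pads near (413,311), (414,380), (465,380) and (507,366), two pads in the tray at (241,312) and (238,362), the bin at (597,345) with its handle at (648,339), and the tray lip at x≈330. Up is +x and right is -y. Enlarged crops will give me the corners.

```bash
python3 -c "
import cv2
im=cv2.imread('pics/top0.png')
a=cv2.resize(im[160:272,115:225],(590,600),interpolation=cv2.INTER_CUBIC);cv2.imwrite('pics/c1.png',a)
b=cv2.resize(im[165:275,245:430],None,fx=4.3,fy=4.3,interpolation=cv2.INTER_CUBIC);cv2.imwrite('pics/c2.png',b);print(b.shape)"
```

```text
(473, 796, 3)
```

View pics/c1.png

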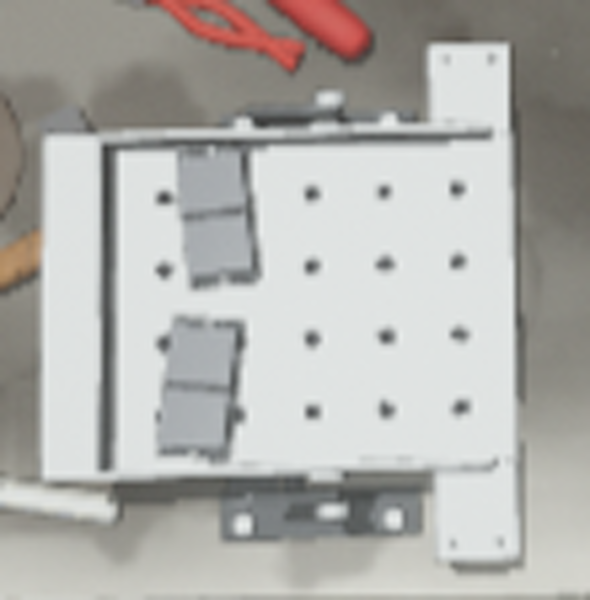

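View pics/c2.png

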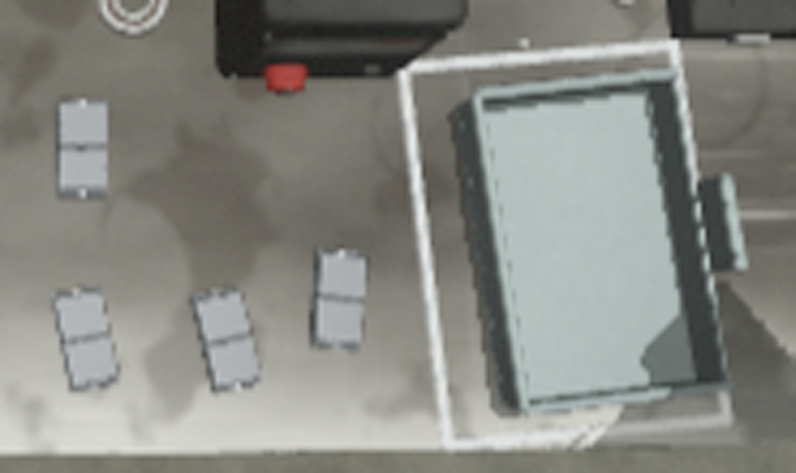

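The crops give clear corners for the ears, pads, bin rim and bay lines. I'll convert them to world coordinates.

```bash
cat > m.py <<'E'
from h import *
c1=lambda a:np.array(a)/5.364+[115,160]
c2=lambda a:np.array(a)/4.3+[245,165]
def rep(n,P,e):  # e: vector of long axis
    print(n,P.mean(0).round(4),'yaw',round(np.degrees(np.arctan2(e[1],e[0])),1), 'sides',[round(np.linalg.norm(P[i]-P[i-1]),3) for i in range(4)])
def box(n,uv,z,c):
    P=px2w('top',c(uv),z); # order: far-left, far-right, near-right, near-left
    rep(n,P,(P[0]+P[1]-P[2]-P[3])[:2])
box('ears',[(428,44),(511,44),(522,562),(440,562)],.141,c1)
box('flange',[(42,135),(103,135),(100,474),(42,478)],.171,c1)
box('p1',[(57,100),(107,100),(108,196),(59,196)],.013,c2)
box('p2',[(53,292),(104,287),(118,386),(70,390)],.013,c2)
box('p3',[(194,293),(240,289),(259,386),(212,391)],.013,c2)
box('p4',[(316,251),(366,254),(360,347),(312,345)],.013,c2)
box('p5',[(178,152),(245,150),(258,280),(192,286)],.153,c1)
box('p6',[(172,318),(243,322),(228,458),(158,452)],.153,c1)
box('bin',[(473,90),(678,70),(727,388),(520,413)],.055,c2)
box('bay',[(402,70),(677,43),(730,425),(448,446)],0,c2)
print('handle',px2w('top',c2([(735,175),(747,268)]),.095))
print('bearing',px2w('top',c2([(133,0)]),.01), 'charger left edge',px2w('top',c2([(217,70),(286,90)]),.07))
E
python3 m.py
```

```text
ears [0.4795 0.2233 0.141 ] yaw 1.7 sides [np.float64(0.285), np.float64(0.046), np.float64(0.285), np.float64(0.044)]
flange [0.4759 0.4332 0.171 ] yaw 1.8 sides [np.float64(0.182), np.float64(0.032), np.float64(0.18), np.float64(0.03)]
p1 [0.543  0.0363 0.013 ] yaw 0.1 sides [np.float64(0.075), np.float64(0.039), np.float64(0.075), np.float64(0.038)]
p2 [0.3972 0.0357 0.013 ] yaw 8.2 sides [np.float64(0.075), np.float64(0.039), np.float64(0.075), np.float64(0.036)]
p3 [ 0.3954 -0.0709  0.013 ] yaw 9.4 sides [np.float64(0.075), np.float64(0.035), np.float64(0.074), np.float64(0.036)]
p4 [ 0.4252 -0.158   0.013 ] yaw -5.1 sides [np.float64(0.072), np.float64(0.039), np.float64(0.071), np.float64(0.037)]
p5 [0.5241 0.3615 0.153 ] yaw 7.2 sides [np.float64(0.074), np.float64(0.036), np.float64(0.072), np.float64(0.035)]
p6 [0.4319 0.3686 0.153 ] yaw -4.6 sides [np.float64(0.072), np.float64(0.038), np.float64(0.073), np.float64(0.037)]
bin [ 0.4673 -0.3466  0.055 ] yaw 5.3 sides [np.float64(0.242), np.float64(0.158), np.float64(0.24), np.float64(0.156)]
bay [ 0.4676 -0.3396  0.    ] yaw 4.4 sides [np.float64(0.293), np.float64(0.222), np.float64(0.3), np.float64(0.22)]
handle [[ 0.50969345 -0.43385917  0.095     ]
 [ 0.44211843 -0.43790133  0.095     ]]
bearing [[ 0.65991097 -0.00491687  0.01      ]] charger left edge [[ 0.59337395 -0.06090425  0.07      ]
 [ 0.57807562 -0.11194582  0.07      ]]
```

Measured: six pads, tray pivot ≈ (0.478, 0.300), catch spot ≈ (0.4815, 0.160), yaw ≈ 1.5°. I'll take p4 first.

```bash
cat > d.py <<'E'
import sys
from h import *
a=list(map(float,sys.argv[1:])); s=st()
for i in range(0,len(a),4):
    d,w=delta(a[i:i+3],a[i+3] if a[i+3]<900 else None); print(d,w)
print('t',round(s['time_s'],1),np.round(s['tcp_pos'],4),np.round(s['eef_rot'],1),'F',np.round(s['contact_force'],1),'w',round(s['gripper_width'],4),'g',round(s['gripper_force'],1))
E
python3 d.py .425 -.158 .12 84.9 .425 -.158 .021 84.9
```

```text
[-329.4  362.8  125.2] [ 0.001 -0.001  0.491]
[-329.4  362.7  224.2] [ 0.001 -0.001  0.491]
t 0.1 [ 0.2638 -0.6209  0.2447] [ 179.9   -0.  -157. ] F [ 0.   0.1 -0. ] w 0.0879 g 0.0
```

```bash
r="[-329,363,125,0,0,0.491]"; python3 -m pendant '[[-329,363,125,0,0,0.491],[-329,363,125,0,0,0.491],[-329,363,125,0,0,0.491],[-329,363,125,0,0,0.491],[-329,363,125,0,0,0.491],[-329,363,125,0,0,0.491],[-329,363,125,0,0,0.491],[-329,363,125,0,0,0.491],[-329,363,125,0,0,0.491],[-329,363,125,0,0,0.491],[-329,363,125,0,0,0.491],[-329,363,125,0,0,0.491],[-329,363,125,0,0,0.491]]' 60 30; python3 d.py .425 -.158 .021 84.9
```

```text
time_s: 1.72
tcp_pos: [0.4246, -0.1593, 0.1207]
eef_rot: [180.0, 0.0, 174.8]
contact_force: [0.8, -0.2, -0.5]
gripper_width: 0.0601
gripper_force: 0.0
[-0.3  1.3 99.7] [ 0.     0.    -0.002]
t 1.7 [ 0.4246 -0.1593  0.1207] [180.    0.  174.8] F [ 0.8 -0.2 -0.5] w 0.0601 g 0.0
```

```bash
python3 -m pendant '[[0,1,50,0,0,0],[0,1,85,0,0,0],[0,1,99,0,0,0],[0,1,99,0,0,0],[0,1,99,0,0,0]]' 60 30 | tail -3; python3 -m pendant '[[0,0,0,0,0,0],[0,0,0,0,0,0],[0,0,0,0,0,0],[0,0,0,0,0,0],[0,0,0,0,0,0],[0,0,-10,0,0,0],[0,0,-60,0,0,0],[0,0,-120,0,0,0],[0,0,-180,0,0,0],[0,0,-210,0,0,0],[0,0,-210,0,0,0]]' 0 30; python3 d.py .523 .2900 .24 91.5 .523 .290 .161 91.5
```

```text
contact_force: [-0.3, 0.0, -0.3]
gripper_width: 0.0603
gripper_force: 0.0
time_s: 3.72
tcp_pos: [0.4259, -0.1575, 0.2346]
eef_rot: [180.0, 0.3, 174.9]
contact_force: [0.4, 0.0, -1.8]
gripper_width: 0.037
gripper_force: 30.0
[-56.9 454.3  -4.7] [ 0.     0.006 -0.115]
[-56.5 454.3  74.3] [ 0.     0.006 -0.115]
t 3.7 [ 0.4259 -0.1575  0.2346] [180.    0.3 174.9] F [ 0.4  0.  -1.8] w 0.037 g 30.0
```

```bash
python3 -m pendant '[[-57,454,-5,0,0,-0.115],[-57,454,-5,0,0,-0.115],[-57,454,-5,0,0,-0.115],[-57,454,-5,0,0,-0.115],[-57,454,-5,0,0,-0.115],[-57,454,-5,0,0,-0.115],[-57,454,-5,0,0,-0.115],[-57,454,-5,0,0,-0.115],[-57,454,-5,0,0,-0.115],[-57,454,-5,0,0,-0.115],[-57,454,-5,0,0,-0.115]]' - 30;  python3 d.py .523 .290 .162 91.5
```

```text
time_s: 5.1
tcp_pos: [0.5219, 0.2883, 0.2368]
eef_rot: [180.0, -0.0, -178.6]
contact_force: [0.1, -0.3, -1.1]
gripper_width: 0.0372
gripper_force: 30.0
[-1.1  1.7 74.8] [ 0.    -0.    -0.002]
t 5.1 [0.5219 0.2883 0.2368] [ 180.    -0.  -178.6] F [ 0.1 -0.3 -1.1] w 0.0372 g 30.0
```

```bash
python3 -m pendant '[[-1,1,40,0,0,0],[-1,1,60,0,0,0],[-1,1,68,0,0,0],[-1,1,73,0,0,0],[-1,1,75,0,0,0],[-1,1,75,0,0,0],[-1,1,75,0,0,0]]' - 30 | head -4;  python3 -m pendant '[[0,0,0,0,0,0],[0,0,0,0,0,0],[0,0,0,0,0,0],[0,0,-10,0,0,0],[0,0,-50,0,0,0],[0,0,-80,0,0,0],[0,0,-80,0,0,0]]' 47 30 | tail -3; python3 d.py .405 -.0695 .12 99.4 .405 -.0695 .021 99.4
```

```text
time_s: 5.98
tcp_pos: [0.5233, 0.2909, 0.1621]
eef_rot: [180.0, 0.0, -178.5]
contact_force: [0.5, -0.5, -1.6]
contact_force: [-0.6, 0.3, -1.2]
gripper_width: 0.047
gripper_force: 0.0
[ 129.3 -358.3  123.4] [ 0.003  0.005 -0.138]
[ 129.7 -358.6  222.4] [ 0.003  0.005 -0.138]
t 6.8 [0.5243 0.2916 0.2453] [ 179.8    0.3 -178.5] F [-0.6  0.3 -1.2] w 0.047 g 0.0
```

```bash
python3 -m pendant '[[129,-358,123,0,0,-0.138],[129,-358,123,0,0,-0.138],[129,-358,123,0,0,-0.138],[129,-358,123,0,0,-0.138],[129,-358,123,0,0,-0.138],[129,-358,123,0,0,-0.138],[129,-358,123,0,0,-0.138],[129,-358,123,0,0,-0.138],[129,-358,123,0,0,-0.138],[129,-358,123,0,0,-0.138]]' 60 30 | head -3;  python3 d.py .405 -.0695 .021 99.4
```

```text
time_s: 8.1
tcp_pos: [0.4039, -0.0699, 0.1189]
eef_rot: [180.0, 0.0, -170.6]
[-1.   0.2 97.9] [0.    0.001 0.001]
t 8.1 [ 0.4039 -0.0699  0.1189] [ 180.     0.  -170.6] F [ 0.3  0.  -0.2] w 0.0601 g 0.0
```

```bash
python3 -m pendant '[[-1,0,50,0,0,0],[-1,0,85,0,0,0],[-1,0,98,0,0,0],[-1,0,98,0,0,0],[-1,0,98,0,0,0]]' 60 30 | head -3; python3 -m pendant '[[0,0,0,0,0,0],[0,0,0,0,0,0],[0,0,0,0,0,0],[0,0,0,0,0,0],[0,0,0,0,0,0],[0,0,-10,0,0,0],[0,0,-60,0,0,0],[0,0,-120,0,0,0],[0,0,-180,0,0,0],[0,0,-215,0,0,0],[0,0,-215,0,0,0]]' 0 30 | tail -3; python3 d.py .444 .289 .238 91.5
```

```text
time_s: 8.72
tcp_pos: [0.4049, -0.0697, 0.0206]
eef_rot: [-180.0, 0.0, -170.5]
contact_force: [-0.3, -0.1, -2.6]
gripper_width: 0.0375
gripper_force: 29.9
[-96.7 348.2   1.7] [0.001 0.006 0.138]
t 10.1 [ 0.4054 -0.0703  0.2389] [ 180.     0.4 -170.6] F [-0.3 -0.1 -2.6] w 0.0375 g 29.9
```

```bash
python3 -m pendant '[[-97,348,2,0,0,0.138],[-97,348,2,0,0,0.138],[-97,348,2,0,0,0.138],[-97,348,2,0,0,0.138],[-97,348,2,0,0,0.138],[-97,348,2,0,0,0.138],[-97,348,2,0,0,0.138],[-97,348,2,0,0,0.138],[-97,348,2,0,0,0.138],[-97,348,2,0,0,0.138]]' - 30 | tail -3; python3 d.py .444 .289 .162 91.5
```

```text
contact_force: [-0.5, 0.4, -0.6]
gripper_width: 0.0372
gripper_force: 29.9
[-0.7  1.1 71.8] [ 0.     0.    -0.002]
t 11.3 [0.4433 0.2878 0.2338] [ 180.     0.  -178.6] F [-0.5  0.4 -0.6] w 0.0372 g 29.9
```

```bash
python3 -m pendant '[[-1,1,40,0,0,0],[-1,1,58,0,0,0],[-1,1,66,0,0,0],[-1,1,70,0,0,0],[-1,1,72,0,0,0],[-1,1,72,0,0,0],[-1,1,72,0,0,0]]' - 30 | head -4;  python3 -m pendant '[[0,0,0,0,0,0],[0,0,0,0,0,0],[0,0,0,0,0,0],[0,0,-10,0,0,0],[0,0,-50,0,0,0],[0,0,-80,0,0,0],[0,0,-80,0,0,0]]' 47 30 | tail -3; python3 d.py .407 .037 .12 98.2
```

```text
time_s: 12.22
tcp_pos: [0.4444, 0.29, 0.162]
eef_rot: [180.0, 0.0, -178.5]
contact_force: [0.2, 0.0, -1.2]
contact_force: [-0.1, -1.0, -0.3]
gripper_width: 0.047
gripper_force: 0.0
[  45.5 -253.3  123.8] [ 0.004  0.004 -0.117]
t 13.1 [0.4454 0.2909 0.2449] [ 179.8    0.2 -178.5] F [-0.1 -1.  -0.3] w 0.047 g 0.0
```

```bash
python3 -m pendant '[[45,-253,124,0,0,-0.117],[45,-253,124,0,0,-0.117],[45,-253,124,0,0,-0.117],[45,-253,124,0,0,-0.117],[45,-253,124,0,0,-0.117],[45,-253,124,0,0,-0.117],[45,-253,124,0,0,-0.117],[45,-253,124,0,0,-0.117]]' 60 30 | head -3;  python3 d.py .407 .037 .021 98.2
```

```text
time_s: 14.1
tcp_pos: [0.4064, 0.0366, 0.118]
eef_rot: [180.0, 0.1, -171.8]
[-0.6  0.3 97. ] [0.    0.001 0.001]
t 14.1 [0.4064 0.0366 0.118 ] [ 1.800e+02  1.000e-01 -1.718e+02] F [-0.8  0.2 -0.4] w 0.06 g 0.0
```

```bash
python3 -m pendant '[[-1,0,50,0,0,0],[-1,0,85,0,0,0],[-1,0,97,0,0,0],[-1,0,97,0,0,0],[-1,0,97,0,0,0]]' 60 30 | head -3; python3 -m pendant '[[0,0,0,0,0,0],[0,0,0,0,0,0],[0,0,0,0,0,0],[0,0,0,0,0,0],[0,0,0,0,0,0],[0,0,-10,0,0,0],[0,0,-60,0,0,0],[0,0,-120,0,0,0],[0,0,-180,0,0,0],[0,0,-215,0,0,0],[0,0,-215,0,0,0]]' 0 30 | tail -3; python3 d.py .445 .226 .236 91.5
```

```text
time_s: 14.72
tcp_pos: [0.4073, 0.0367, 0.0207]
eef_rot: [180.0, 0.0, -171.7]
contact_force: [0.8, -0.2, -1.3]
gripper_width: 0.0377
gripper_force: 30.0
[-63.9 182.6   3.6] [0.002 0.006 0.117]
t 16.1 [0.4078 0.0362 0.2388] [ 179.9    0.3 -171.8] F [ 0.8 -0.2 -1.3] w 0.0377 g 30.0
```

```bash
python3 -m pendant '[[-64,183,4,0,0,0.117],[-64,183,4,0,0,0.117],[-64,183,4,0,0,0.117],[-64,183,4,0,0,0.117],[-64,183,4,0,0,0.117],[-64,183,4,0,0,0.117],[-64,183,4,0,0,0.117]]' - 30 | tail -3; python3 d.py .445 .225 .162 91.5
```

```text
contact_force: [-0.4, 0.6, -1.9]
gripper_width: 0.0373
gripper_force: 30.0
[-1.  -0.1 69.8] [ 0.     0.    -0.002]
t 17.0 [0.444  0.225  0.2318] [ 180.     0.  -178.6] F [-0.4  0.6 -1.9] w 0.0373 g 30.0
```

```bash
python3 -m pendant '[[-1,0,40,0,0,0],[-1,0,56,0,0,0],[-1,0,64,0,0,0],[-1,0,68,0,0,0],[-1,0,70,0,0,0],[-1,0,70,0,0,0],[-1,0,70,0,0,0]]' - 30 | head -4;  python3 -m pendant '[[0,0,0,0,0,0],[0,0,0,0,0,0],[0,0,0,0,0,0],[0,0,-10,0,0,0],[0,0,-50,0,0,0],[0,0,-80,0,0,0],[0,0,-80,0,0,0]]' 47 30 | tail -3; python3 d.py .543 .0365 .14 90.1
```

```text
time_s: 17.85
tcp_pos: [0.4453, 0.2263, 0.162]
eef_rot: [180.0, 0.0, -178.5]
contact_force: [0.0, 0.3, -0.5]
contact_force: [-0.3, 0.6, 0.1]
gripper_width: 0.0469
gripper_force: 0.0
[ -91.3 -193.4  104.5] [0.004 0.004 0.024]
t 18.7 [0.4463 0.2271 0.2448] [ 179.8    0.2 -178.5] F [-0.3  0.6  0.1] w 0.0469 g 0.0
```

```bash
python3 -m pendant '[[-91,-193,104,0,0,0.024],[-91,-193,104,0,0,0.024],[-91,-193,104,0,0,0.024],[-91,-193,104,0,0,0.024],[-91,-193,104,0,0,0.024],[-91,-193,104,0,0,0.024],[-91,-193,104,0,0,0.024],[-91,-193,104,0,0,0.024]]' 60 30 | head -3;  python3 d.py .543 .0365 .021 90.1
```

```text
time_s: 19.73
tcp_pos: [0.5411, 0.0365, 0.1383]
eef_rot: [180.0, 0.1, -179.8]
[-1.800e+00 -1.000e-01  1.173e+02] [0.001 0.001 0.002]
t 19.7 [0.5411 0.0365 0.1383] [ 1.800e+02  1.000e-01 -1.798e+02] F [ 0.4  0.7 -0.2] w 0.0603 g 0.0
```

```bash
python3 -m pendant '[[-1,0,50,0,0,0],[-1,0,100,0,0,0],[-1,0,117,0,0,0],[-1,0,117,0,0,0],[-1,0,117,0,0,0]]' 60 30 | head -4; python3 -m pendant '[[0,0,0,0,0,0],[0,0,0,0,0,0],[0,0,0,0,0,0],[0,0,0,0,0,0],[0,0,0,0,0,0],[0,0,-10,0,0,0],[0,0,-60,0,0,0],[0,0,-120,0,0,0],[0,0,-180,0,0,0],[0,0,-215,0,0,0],[0,0,-215,0,0,0]]' 0 30 | tail -3; python3 d.py .525 .227 .236 91.5
```

```text
time_s: 20.35
tcp_pos: [0.5422, 0.0363, 0.0209]
eef_rot: [180.0, 0.0, -179.8]
contact_force: [-0.6, -0.2, 0.0]
contact_force: [-0.0, 0.5, -3.0]
gripper_width: 0.0374
gripper_force: 30.0
[ 18.  191.3   3.7] [ 0.002  0.006 -0.024]
t 21.7 [0.5433 0.0358 0.2395] [ 179.9    0.4 -179.9] F [-0.   0.5 -3. ] w 0.0374 g 30.0
```

```bash
python3 -m pendant '[[18,191,4,0,0,-0.024],[18,191,4,0,0,-0.024],[18,191,4,0,0,-0.024],[18,191,4,0,0,-0.024],[18,191,4,0,0,-0.024],[18,191,4,0,0,-0.024],[18,191,4,0,0,-0.024]]' - 30 | tail -3; python3 d.py .525 .226 .162 91.5
```

```text
contact_force: [-0.3, -0.2, -1.4]
gripper_width: 0.0368
gripper_force: 30.0
[-1.2  0.7 69.6] [-0.    -0.    -0.002]
t 22.6 [0.5239 0.2253 0.2316] [-180.    -0.  -178.6] F [-0.3 -0.2 -1.4] w 0.0368 g 30.0
```

```bash
python3 -m pendant '[[-1,0,40,0,0,0],[-1,0,56,0,0,0],[-1,0,64,0,0,0],[-1,0,68,0,0,0],[-1,0,70,0,0,0],[-1,0,70,0,0,0],[-1,0,70,0,0,0]]' - 30 | head -4;  python3 -m pendant '[[0,0,0,0,0,0],[0,0,0,0,0,0],[0,0,0,0,0,0],[0,0,-10,0,0,0],[0,0,-50,0,0,0],[0,0,-80,0,0,0],[60,-60,-80,0,0,0],[90,-120,-80,0,0,0],[90,-180,-80,0,0,0],[90,-240,-80,0,0,0],[90,-280,-80,0,0,0],[90,-280,-80,0,0,0]]' 47 30 | tail -3
python3 - <<'E'
from h import *
im=snap('top','top1'); cv2.imwrite('pics/top1b.png',cv2.resize(im[150:300,110:440,::-1],(792,360),interpolation=cv2.INTER_CUBIC))
E
```

```text
time_s: 23.48
tcp_pos: [0.5249, 0.2268, 0.1621]
eef_rot: [180.0, 0.0, -178.5]
contact_force: [-0.8, 0.2, -1.3]
contact_force: [0.2, 0.3, -0.0]
gripper_width: 0.0469
gripper_force: 0.0
```

View pics/top1b.png

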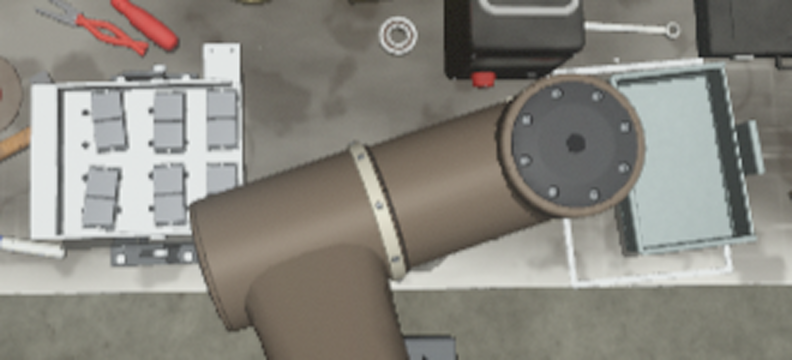

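All six pads lie in the tray in a 3x2 layout. The bin has been knocked towards -y: its rim corners are now at (722,65), (753,238) and (628,253), and the handle is at (754,147).

```bash
python3 - <<'E'
from h import *
P=px2w('top',np.array([(722,66),(753,238),(628,253)])/2.4+[110,150],.055); print(P.round(4))
a=P[0]-P[1]; yaw=np.degrees(np.arctan2(a[1],a[0])); c=(P[0]+P[2])/2; print('yaw',yaw,'c',c, np.linalg.norm(a))
H=px2w('top',np.array([(752,121),(763,173)])/2.4+[110,150],.095); print(H.round(4))
ex=np.array([np.cos(np.radians(yaw)),np.sin(np.radians(yaw))]); ey=np.array([-ex[1],ex[0]]); print('handle mid',c[:2]-.083*ey)
E
python3 d.py .479 -.45 .2 95
```

```text
[[ 0.6068 -0.4422  0.055 ]
 [ 0.3745 -0.4681  0.055 ]
 [ 0.3567 -0.2993  0.055 ]]
yaw 6.3569071323818855 c [ 0.48176924 -0.37075772  0.055     ] 0.23372568255907838
[[ 0.5262 -0.4586  0.095 ]
 [ 0.4581 -0.4681  0.095 ]]
handle mid [ 0.49095912 -0.45324739]
[ -28.7 -393.2   42.3] [ 0.     0.001 -0.066]
t 25.0 [ 0.4418 -0.0575  0.2423] [ 1.800e+02  1.000e-01 -1.788e+02] F [0.3 0.4 0.6] w 0.0468 g 0.0
```

```bash
python3 -m pendant '[[-50,-398,42,0,0,-0.03],[-50,-398,42,0,0,-0.03],[-50,-398,42,0,0,-0.03],[-50,-398,42,0,0,-0.03],[-50,-398,42,0,0,-0.03],[-50,-398,42,0,0,-0.03],[-50,-398,42,0,0,0.03],[-50,-398,42,0,0,0.03],[-50,-398,42,0,0,-0.1],[-50,-398,42,0,0,-0.1],[-50,-398,42,0,0,-0.1]]' 36 50 | head -3;  python3 d.py .4915 -.456 .078 96.8
python3 - <<'E'
from h import *
im=snap('top','top2'); cv2.imwrite('pics/top2b.png',cv2.resize(im[160:280,330:450,::-1],(600,600),interpolation=cv2.INTER_CUBIC))
E
```

```text
time_s: 26.4
tcp_pos: [0.5029, -0.4511, 0.2001]
eef_rot: [-180.0, 0.0, -172.8]
[ 11.9  -3.4 122.1] [-0.     0.001  0.006]
t 26.4 [ 0.5029 -0.4511  0.2001] [-180.     0.  -172.8] F [0.3 0.4 0.2] w 0.0361 g 0.0
```

View pics/top2b.png

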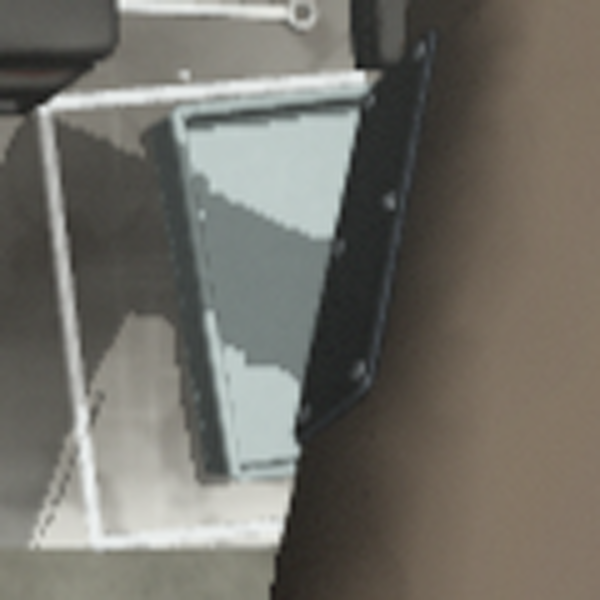

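The arm hides the handle, but the bin's left rim edge is visible from (172,108) to (232,477). I'll check it against the estimate.

Run:
```python
from h import *
P=px2w('top',np.array([(172,108),(232,477)])/5+[330,160],.055); a=P[0]-P[1]; yaw=np.arctan2(a[1],a[0])
ey=np.array([-np.sin(yaw),np.cos(yaw)]); m=P.mean(0)[:2]
print(P.round(4),np.degrees(yaw),'c',m-.078*ey,'handle',m-.161*ey)
```

```text
[[ 0.5939 -0.2881  0.055 ]
 [ 0.3566 -0.3144  0.055 ]] 6.323554274883432 c [ 0.48385371 -0.37882078] handle [ 0.49299557 -0.46131579]
```

```bash
python3 -m pendant '[[11,-6,50,0,0,0.007],[11,-6,95,0,0,0.007],[11,-6,115,0,0,0.007],[11,-6,122,0,0,0.007],[11,-6,122,0,0,0.007],[11,-6,122,0,0,0.007]]' 36 50 | head -4; python3 -m pendant '[[0,0,0,0,0,0],[0,0,0,0,0,0],[0,0,0,0,0,0],[0,0,0,0,0,0],[0,0,0,0,0,0],[0,0,0,0,0,0]]' 0 50; python3 d.py .447 -.453 .080 91.5
```

```text
time_s: 27.2
tcp_pos: [0.4928, -0.46, 0.079]
eef_rot: [-179.9, 0.1, -173.2]
contact_force: [-0.1, 0.3, 0.7]
time_s: 27.95
tcp_pos: [0.4923, -0.4599, 0.078]
eef_rot: [-180.0, 0.0, -173.2]
contact_force: [-0.2, 0.0, 4.1]
gripper_width: 0.01
gripper_force: 50.0
[44.2 12.2 -2.1] [-0.001  0.001  0.093]
t 27.9 [ 0.4923 -0.4599  0.078 ] [-180.     0.  -173.2] F [-0.2  0.   4.1] w 0.01 g 50.0
```

```bash
python3 -m pendant '[[0,0,-5,0,0,0],[10,3,-5,0,0,0.03],[25,7,-5,0,0,0.06],[44,12,-5,0,0,0.093],[44,12,-5,0,0,0.093],[44,12,-5,0,0,0.093]]' - 50 ; python3 d.py .446 -.03 .082 91.5 .484 .065 .082 91.5
```

```text
time_s: 28.7
tcp_pos: [0.4465, -0.4531, 0.0829]
eef_rot: [-180.0, 0.0, -178.6]
contact_force: [0.8, 0.0, -2.1]
gripper_width: 0.0097
gripper_force: 50.0
[-10.1 422.9   0.7] [-0.     0.    -0.001]
[-50.5 516.9   0.7] [-0.     0.    -0.001]
t 28.7 [ 0.4465 -0.4531  0.0829] [-180.     0.  -178.6] F [ 0.8  0.  -2.1] w 0.0097 g 50.0
```

Run:
```python
from h import *
im=snap('top','top3'); cv2.imwrite('pics/top3b.png',cv2.resize(im[160:280,290:410,::-1],(600,600),interpolation=cv2.INTER_CUBIC))
```

```text
(no output)
```

View pics/top3b.png

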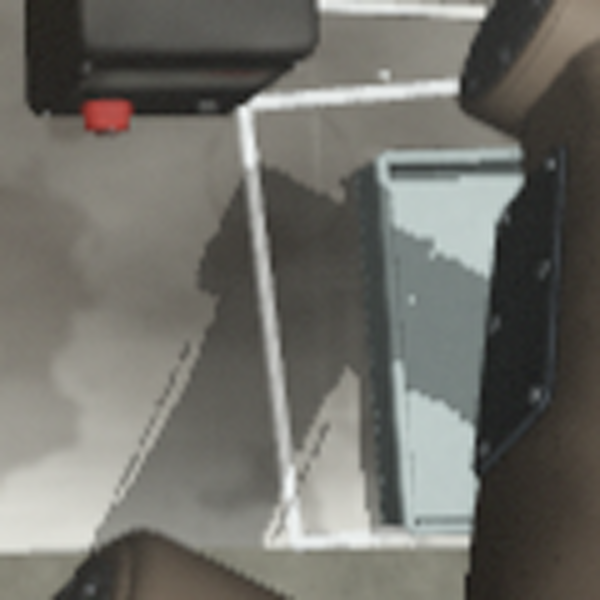

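The bin sits level in the grip with its far-left rim corner at (378,155) and near-left at (408,530). The knob tip is at (107,132). I'll check the clearance.

Run:
```python
from h import *
f=lambda a,z:px2w('top',np.array(a)/5+[290,160],z).round(4)
print(f([(378,153),(408,530)],.06),f([(107,132)],.06),f([(107,132)],.085),f([(40,112),(245,108)],0))
```

```text
[[ 0.5636 -0.2889  0.06  ]
 [ 0.324  -0.2956  0.06  ]] [[ 0.5782 -0.1134  0.06  ]] [[ 0.5741 -0.1087  0.085 ]] [[ 0.6018 -0.0795  0.    ]
 [ 0.6039 -0.2193  0.    ]]
```

```bash
python3 -m pendant '[[4,10,0,0,0,0],[3,40,0,0,0,0],[2,75,0,0,0,0],[2,110,0,0,0,0],[1,145,0,0,0,0],[0,180,0,0,0,0],[-1,215,0,0,0,0],[-2,250,0,0,0,0],[-3,285,0,0,0,0],[-4,320,0,0,0,0],[-5,355,0,0,0,0],[-6,390,0,0,0,0],[-6,423,0,0,0,0],[-6,423,0,0,0,0],[-6,423,0,0,0,0]]' - 50 ; python3 d.py .484 .065 .078 91.5
python3 - <<'E'
from h import *
im=snap('top','top4'); cv2.imwrite('pics/top4b.png',cv2.resize(im[150:280,150:340,::-1],(760,520),interpolation=cv2.INTER_CUBIC))
E
```

```text
time_s: 30.62
tcp_pos: [0.4416, -0.0297, 0.0826]
eef_rot: [-180.0, -0.0, -178.5]
contact_force: [-0.1, 0.3, -3.0]
gripper_width: 0.01
gripper_force: 50.0
[-44.9  93.6   4.5] [-0.    -0.     0.001]
t 30.6 [ 0.4416 -0.0297  0.0826] [-180.    -0.  -178.5] F [-0.1  0.3 -3. ] w 0.01 g 50.0
```

View pics/top4b.png

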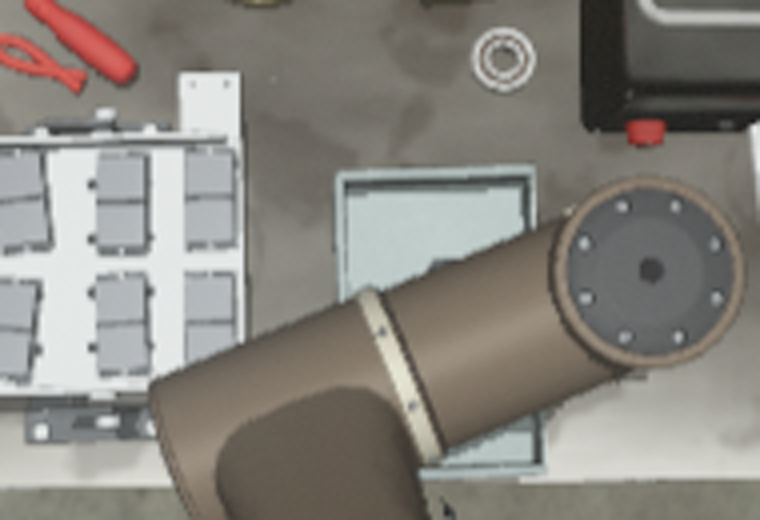

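The bin slides along cleanly, with its far rim from (335,170) to (535,170). All six pads in the tray are undisturbed. I'll push it on under the lip and release.

```bash
python3 -m pendant '[[-15,30,0,0,0,0],[-30,60,0,0,0,0],[-45,88,0,0,0,0],[-45,94,0,0,0,0],[-45,94,4,0,0,0],[-45,94,4,0,0,0]]' - 50 |head -4; python3 -m pendant '[[0,0,0,0,0,0],[0,0,0,0,0,0],[0,0,0,0,0,0],[0,0,-15,0,0,0],[0,0,-60,0,0,0],[0,-60,-100,0,0,0],[0,-120,-120,0,0,0],[0,-180,-120,0,0,0],[0,-220,-120,0,0,0],[0,-220,-120,0,0,0]]' 40 50
python3 - <<'E'
from h import *
im=snap('top','top5'); cv2.imwrite('pics/top5b.png',cv2.resize(im[150:280,110:300,::-1],(760,520),interpolation=cv2.INTER_CUBIC))
E
```

```text
time_s: 31.42
tcp_pos: [0.484, 0.0643, 0.0782]
eef_rot: [-180.0, -0.0, -178.6]
contact_force: [0.0, 0.2, -3.2]
time_s: 32.67
tcp_pos: [0.4898, -0.1574, 0.1985]
eef_rot: [-180.0, -0.0, -178.8]
contact_force: [-0.1, 1.0, -0.9]
gripper_width: 0.0403
gripper_force: 0.0
```

View pics/top5b.png

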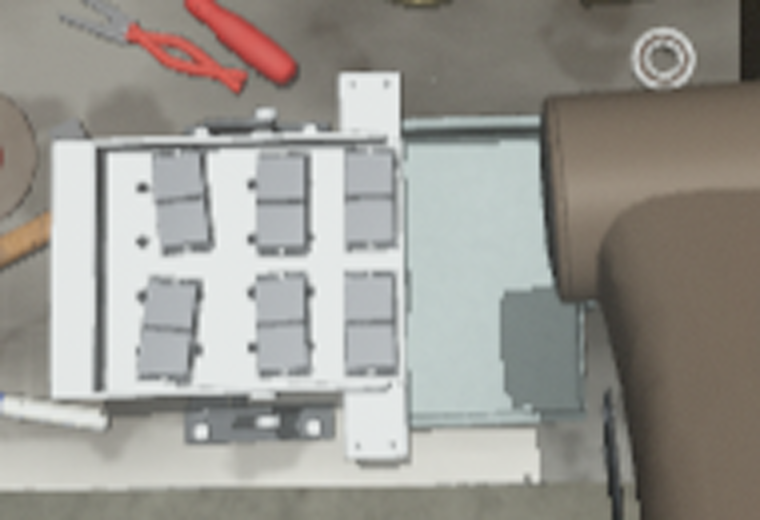

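All six pads are still in the tray, and the bin stands squarely under the lip with rims at rows 124 and 418 and its right edge at ≈582. Next I press the near ear with closed fingers, turned 90° so the gripper body clears the tray wall.

```bash
python3 d.py .420 .06 .24 45 .3575 .225 .22 1.5; python3 -c "
from h import *;print(st()['joints'].round(0))"
```

```text
[ 65.  217.6 -41.5] [-0.    -0.     0.808]
[123.8 384.  -21.5] [-0.    -0.     1.567]
t 32.7 [ 0.4899 -0.1561  0.1984] [ 180.    -0.  -178.7] F [-0.5 -0.7  1.1] w 0.0401 g 0.0
[  4.   8. -23.  -0. -59. -93.]
```

```bash
python3 -m pendant '[[124,384,-40,0,0,-1.57],[124,384,-40,0,0,-1.57],[124,384,-40,0,0,-1.57],[124,384,-40,0,0,-1.57],[124,384,-40,0,0,-1.57],[124,384,-40,0,0,-1.57],[124,384,-40,0,0,-1.57],[124,384,-40,0,0,-1.57],[124,384,-40,0,0,-1.57],[124,384,-40,0,0,-1.57],[124,384,-40,0,0,-1.57],[124,384,-40,0,0,-1.57],[124,384,-40,0,0,-1.57]]' 0 30; python3 d.py .3575 .225 .165 1.5
```

```text
time_s: 34.35
tcp_pos: [0.3564, 0.2259, 0.2386]
eef_rot: [180.0, -0.0, -88.6]
contact_force: [0.4, 0.0, -0.8]
gripper_width: 0.0007
gripper_force: 0.0
[ 0.9 -1.1 73.6] [ 0.    -0.    -0.002]
t 34.4 [0.3564 0.2259 0.2386] [180.   -0.  -88.6] F [ 0.4  0.  -0.8] w 0.0007 g 0.0
```

```bash
python3 -m pendant '[[0,-1,45,0,0,0],[0,-1,62,0,0,0],[0,-1,72,0,0,0],[0,-1,72,0,0,0]]' 0 30 | head -4; python3 -m pendant '[[0,0,4,0,0,0],[0,0,7,0,0,0],[0,0,10,0,0,0],[0,0,13,0,0,0],[-1,0,16,0,0,0],[-1,0,19,0,0,0],[-2,0,22,0,0,0],[-2,0,24,0,0,0],[-3,0,26,0,0,0],[-3,0,28,0,0,0],[-4,0,30,0,0,0],[-4,0,32,0,0,0],[-5,0,34,0,0,0],[-5,0,36,0,0,0],[-6,0,38,0,0,0],[-6,0,40,0,0,0],[-6,0,42,0,0,0],[-6,0,42,0,0,0]]' 0 30
python3 - <<'E'
from h import *
im=snap('top','top6'); im2=snap('side','side6')
a=cv2.resize(im[150:280,110:300,::-1],(570,390),interpolation=cv2.INTER_CUBIC); b=cv2.resize(im2[190:290,200:330,::-1],(507,390),interpolation=cv2.INTER_CUBIC)
c=np.hstack([a,b]);c=cv2.resize(c,(800,int(390*800/c.shape[1])),interpolation=cv2.INTER_AREA); cv2.imwrite('pics/t6.png',c)
E
```

```text
time_s: 34.85
tcp_pos: [0.3574, 0.2259, 0.1664]
eef_rot: [180.0, -0.0, -88.6]
contact_force: [-0.2, -0.1, 0.7]
time_s: 37.1
tcp_pos: [0.3576, 0.2324, 0.1254]
eef_rot: [-179.9, 0.1, -88.5]
contact_force: [-1.8, -0.8, 7.3]
gripper_width: 0.0004
gripper_force: 3.4
```

View pics/t6.png

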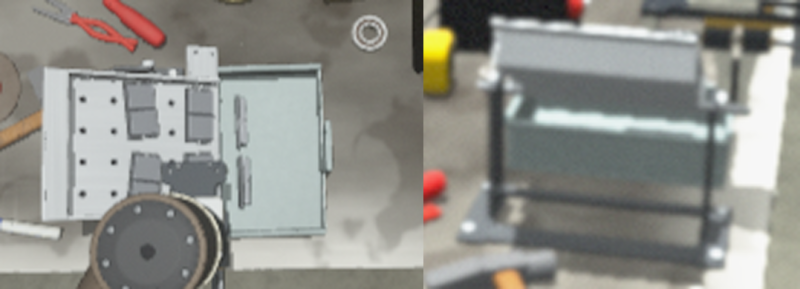

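Two pads are already in the bin at (240,120) and (243,182), and the other four are still on the tilted tray at (143,110), (200,113), (145,172) and (198,178). Tilt is ~0.5 rad with 7 N of press. I'll press a bit further and hold.

```bash
python3 -m pendant '[[0,0,2,0,0,0],[0,0,4,0,0,0],[-1,0,6,0,0,0],[-1,0,7,0,0,0],[-1,0,7,0,0,0],[-1,0,7,0,0,0],[-1,0,7,0,0,0],[-1,0,7,0,0,0],[-1,0,7,0,0,0],[-1,0,7,0,0,0],[-1,0,7,0,0,0],[-1,0,7,0,0,0]]' 0 30
python3 - <<'E'
from h import *
im=snap('top','top7')
cv2.imwrite('pics/t7.png',cv2.resize(im[150:280,110:300,::-1],(760,520),interpolation=cv2.INTER_CUBIC))
E
```

```text
time_s: 38.7
tcp_pos: [0.3581, 0.2344, 0.119]
eef_rot: [-179.9, 0.2, -88.5]
contact_force: [-2.6, 0.2, 10.1]
gripper_width: 0.0006
gripper_force: 4.0
```

View pics/t7.png

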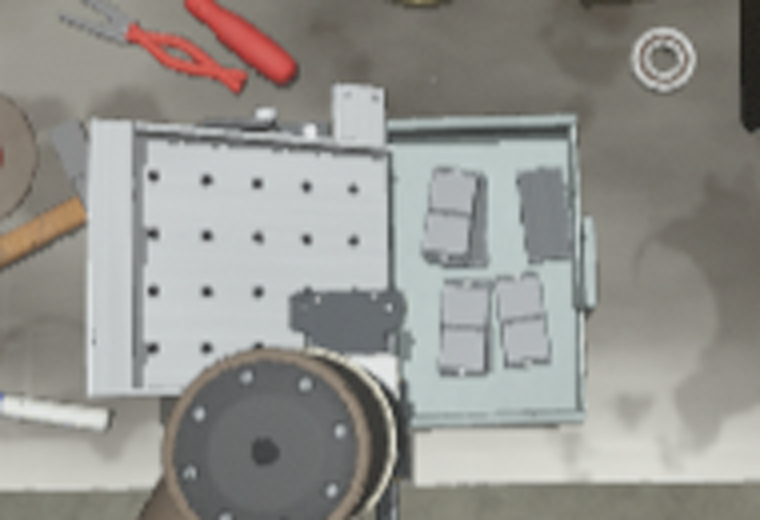

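The tray has emptied into the bin. Four pads are visible there at (452,215), (545,215), (465,328) and (522,320), and the first and third appear to have others under them. None are on the bench. Next I level the tray by its back flange.

```bash
python3 -m pendant '[[0,0,-50,0,0,0],[0,0,-110,0,0,0],[0,0,-165,0,0,0],[-40,-30,-180,0,0,0],[-85,-70,-180,0,0,0],[-130,-110,-180,0,0,0],[-153,-122,-180,0,0,0],[-153,-122,-180,0,0,0],[-153,-122,-180,0,0,0]]' 0 30
python3 d.py .476 .392 .268 1.5
python3 - <<'E'
from h import *
im=snap('top','top8')
cv2.imwrite('pics/t8.png',cv2.resize(im[150:280,180:300,::-1],(552,598),interpolation=cv2.INTER_CUBIC))
E
```

```text
time_s: 39.88
tcp_pos: [0.475, 0.3886, 0.2974]
eef_rot: [180.0, -0.0, -88.6]
contact_force: [0.5, -0.6, 0.8]
gripper_width: 0.0003
gripper_force: 0.0
[-3.3 -1.  29.4] [ 0.    -0.    -0.001]
t 39.9 [0.475  0.3886 0.2974] [180.   -0.  -88.6] F [ 0.5 -0.6  0.8] w 0.0003 g 0.0
```

View pics/t8.png

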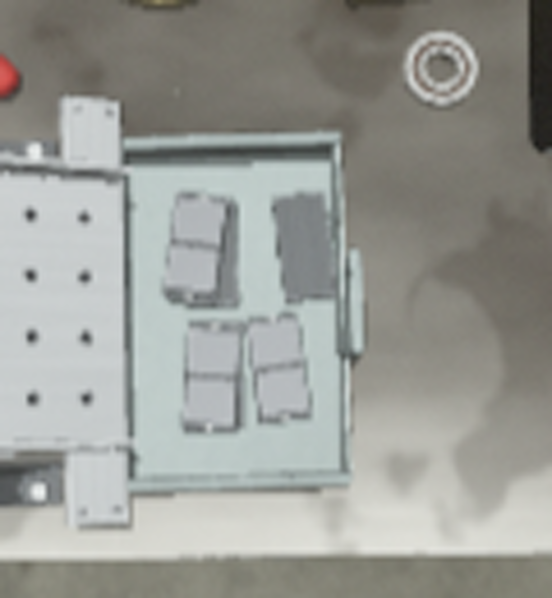

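```bash
python3 -m pendant '[[-3,0,20,0,0,0],[-3,0,29,0,0,0],[-7,0,36,0,0,0],[-12,0,43,0,0,0],[-17,0,49,0,0,0],[-21,0,54,0,0,0],[-25,0,60,0,0,0],[-29,0,66,0,0,0],[-33,0,73,0,0,0],[-36,0,79,0,0,0],[-39,0,86,0,0,0],[-41,0,93,0,0,0],[-43,0,98,0,0,0],[-45,0,102,0,0,0],[-45,0,104,0,0,0],[-45,0,105,0,0,0],[-45,0,105,0,0,0]]' 0 30
```

```text
time_s: 42.05
tcp_pos: [0.4743, 0.4341, 0.1927]
eef_rot: [-180.0, 0.0, -88.6]
contact_force: [1.3, 3.2, 4.3]
gripper_width: 0.0004
gripper_force: 2.1
```

```bash
python3 -m pendant '[[0,0,1,0,0,0],[0,0,2,0,0,0],[0,0,2.5,0,0,0],[0,0,2.5,0,0,0]]' 0 30; python3 -m pendant '[[0,0,-40,0,0,0],[0,0,-90,0,0,0],[0,0,-110,0,0,0],[60,0,-110,0,0,0.15],[120,0,-110,0,0,0.3],[180,0,-110,0,0,0.5],[240,0,-110,0,0,0.7],[300,0,-110,0,0,0.9],[350,0,-110,0,0,1.1],[400,0,-110,0,0,1.3],[440,0,-110,0,0,1.5],[440,0,-110,0,0,1.57],[440,0,-110,0,0,1.57],[440,0,-110,0,0,1.57],[440,0,-110,0,0,1.57]]' 40 50
python3 - <<'E'
from h import *
im=snap('top','top9'); im2=snap('side','side9')
a=cv2.resize(im[150:280,110:300,::-1],(570,390),interpolation=cv2.INTER_CUBIC); b=cv2.resize(im2[190:290,200:330,::-1],(507,390),interpolation=cv2.INTER_CUBIC)
cv2.imwrite('pics/t9.png',cv2.resize(np.hstack([a,b]),(800,290),interpolation=cv2.INTER_AREA)); cv2.imwrite('pics/t9full.png',im[:,:,::-1])
E
```

```text
time_s: 42.55
tcp_pos: [0.4743, 0.4341, 0.1903]
eef_rot: [-180.0, 0.0, -88.6]
contact_force: [-0.4, 3.1, 6.8]
gripper_width: 0.0001
gripper_force: 3.2
time_s: 44.42
tcp_pos: [0.4849, -0.0055, 0.2997]
eef_rot: [-180.0, -0.1, -178.4]
contact_force: [-0.8, 0.6, 0.1]
gripper_width: 0.0399
gripper_force: 0.0
```

View pics/t9.png

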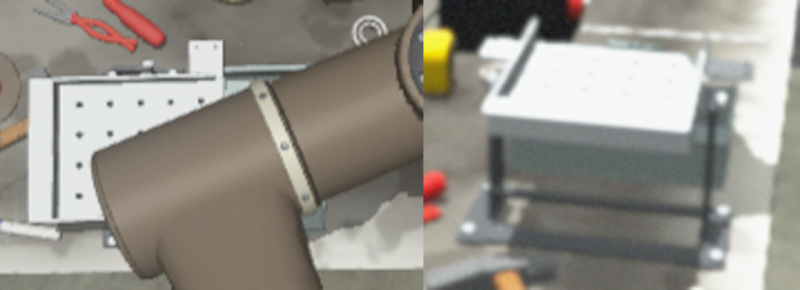

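The tray is level again (flat floor in the side view, 6.8 N press at the end), and the bin is still under the lip. I'll get the handle pose from the t8 corners.

```bash
python3 - <<'E'
from h import *
f=lambda a,z:px2w('top',np.array(a)/4.6+[180,150],z)
P=f([(341,133),(351,485)],.055); a=P[0]-P[1]; yaw=np.arctan2(a[1],a[0]); ey=np.array([-np.sin(yaw),np.cos(yaw)]); m=P.mean(0)[:2]
print(P.round(4),np.linalg.norm(a),np.degrees(yaw),'c',m+.078*ey,'handle',m-.005*ey)
print(f([(361,249),(363,355)],.095))
E
python3 d.py .484 .064 .2 91.5
```

```text
[[0.6044 0.0706 0.055 ]
 [0.3606 0.0662 0.055 ]] 0.2438000385603881 1.0204999162297417 c [0.48110039 0.14637151] handle [0.48257863 0.06338468]
[[0.51784783 0.05926099 0.095     ]
 [0.44680359 0.05876347 0.095     ]]
[-0.9 69.5 99.9] [-0.    -0.     0.001]
t 44.5 [ 0.4851 -0.0055  0.2999] [-180.    -0.  -178.4] F [ 0.6 -0.1  0.1] w 0.04 g 0.0
```

```bash
python3 -m pendant '[[0,55,60,0,0,0],[0,69,120,0,0,0],[0,69,170,0,0,0],[0,69,200,0,0,0],[0,69,215,0,0,0],[0,69,222,0,0,0],[0,69,222,0,0,0]]' 40 60 | head -4; python3 -m pendant '[[0,0,0,0,0,0],[0,0,0,0,0,0],[0,0,0,0,0,0],[0,0,0,0,0,0],[0,0,0,0,0,0],[0,0,0,0,0,0]]' 0 60; python3 d.py .442 -.04 .080 91.5 .442 -.45 .080 91.5
```

```text
time_s: 45.4
tcp_pos: [0.4835, 0.0633, 0.0781]
eef_rot: [-180.0, -0.0, -178.5]
contact_force: [0.3, 0.7, 0.3]
time_s: 46.15
tcp_pos: [0.4838, 0.0635, 0.0785]
eef_rot: [180.0, 0.0, -178.5]
contact_force: [-2.1, 3.4, 5.4]
gripper_width: 0.0095
gripper_force: 60.0
[  44.4 -102.4   -1.6] [ 0.     0.001 -0.   ]
[  55.1 -512.2   -1.8] [ 0.     0.001 -0.   ]
t 46.1 [0.4838 0.0635 0.0785] [ 180.     0.  -178.5] F [-2.1  3.4  5.4] w 0.0095 g 60.0
```

```bash
python3 -m pendant '[[0,-3,-3,0,0,0],[4,-15,-3,0,0,0],[12,-30,-3,0,0,0],[20,-48,-3,0,0,0],[28,-66,-3,0,0,0],[36,-84,-3,0,0,0],[43,-98,-3,0,0,0],[44,-102,-3,0,0,0],[44,-102,-3,0,0,0]]' - 60
python3 - <<'E'
from h import *
snap('top','top10'); snap('side','side10')
E
python3 d.py .442 -.42 .080 91.5
```

```text
time_s: 47.28
tcp_pos: [0.4424, -0.0402, 0.0812]
eef_rot: [180.0, 0.0, -178.6]
contact_force: [-0.1, 0.6, -8.5]
gripper_width: 0.01
gripper_force: 60.0
[  10.5 -380.2    1.1] [ 0.     0.001 -0.   ]
t 47.4 [ 0.4426 -0.0397  0.0812] [ 180.     0.  -178.5] F [-0.   0.7 -8.6] w 0.0096 g 60.0
```

```bash
python3 -m pendant '[[1,-12,0,0,0,0],[2,-35,0,0,0,0],[2,-60,0,0,0,0],[3,-85,0,0,0,0],[3,-110,0,0,0,0],[4,-135,0,0,0,0],[5,-160,0,0,0,0],[5,-185,0,0,0,0],[6,-210,0,0,0,0],[7,-235,0,0,0,0],[7,-260,0,0,0,0],[8,-285,0,0,0,0],[9,-310,0,0,0,0],[9,-335,0,0,0,0],[10,-358,0,0,0,0],[10,-372,0,0,0,0],[10,-380,0,0,0,0],[10,-380,0,0,0,0],[10,-380,0,0,0,0]]' - 60; python3 d.py .474 -.423 .080 94.4
```

```text
time_s: 49.75
tcp_pos: [0.4418, -0.4195, 0.081]
eef_rot: [180.0, -0.0, -178.5]
contact_force: [0.5, 0.3, -7.7]
gripper_width: 0.0097
gripper_force: 60.0
[-32.1  -4.4   1. ] [ 0.    -0.    -0.051]
t 49.8 [ 0.4418 -0.4195  0.081 ] [ 180.    -0.  -178.5] F [ 0.5  0.3 -7.7] w 0.0097 g 60.0
```

Next: align the bin, lower it, release, retreat and look.

```bash
python3 -m pendant '[[-10,-2,0,0,0,-0.02],[-22,-4,0,0,0,-0.04],[-32,-4,0,0,0,-0.051],[-32,-4,0,0,0,-0.051],[-32,-4,2,0,0,-0.051],[-32,-4,3,0,0,-0.051],[-32,-4,3,0,0,-0.051]]' - 60; python3 -m pendant '[[0,0,0,0,0,0],[0,0,0,0,0,0],[0,0,0,0,0,0],[0,0,0,0,0,0],[0,0,-20,0,0,0],[0,0,-70,0,0,0],[0,0,-130,0,0,0],[0,-60,-160,0,0,0],[40,-120,-160,0,0,0],[80,-160,-160,0,0,0],[130,-190,-160,0,0,0],[170,-200,-160,0,0,0],[170,-200,-160,0,0,0],[170,-200,-160,0,0,0]]' 40 60
python3 - <<'E'
from h import *
im=snap('top','top11')
cv2.imwrite('pics/t11.png',cv2.resize(im[150:280,110:440,::-1],(792,312),interpolation=cv2.INTER_CUBIC))
E
```

```text
time_s: 50.62
tcp_pos: [0.4738, -0.4232, 0.0785]
eef_rot: [180.0, 0.0, -175.6]
contact_force: [-0.7, 2.2, -2.4]
gripper_width: 0.0092
gripper_force: 60.0
time_s: 52.38
tcp_pos: [0.3197, -0.6358, 0.2381]
eef_rot: [-180.0, 0.0, -175.6]
contact_force: [0.2, -0.1, 0.6]
gripper_width: 0.04
gripper_force: 0.0
```

View pics/t11.png

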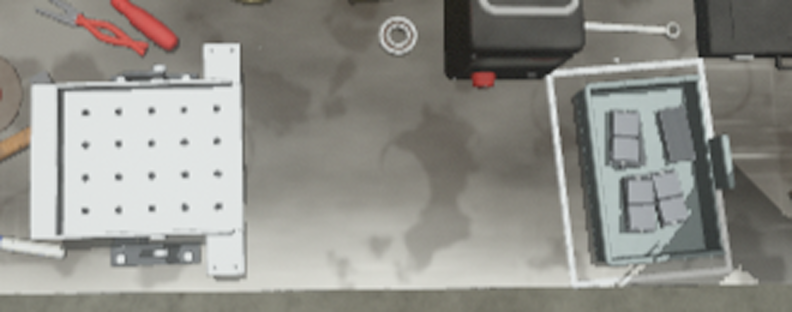

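The bin sits inside its bay and in line with it, its rim spanning roughly (585,90) to (722,260). The pads are in it, and the ~8.6 N lifted weight matches the bin plus six pads. The tray is empty and level, the marker (what the crop shows of it), bearing and wrench look unmoved, and the arm is clear.

```bash
python3 -c "
from plant import r
print(r.close_job())"
```

```text
the job is handed in; nothing more can be done
None
```

The job is handed in (no verdict was returned): all six pads drained into the bin, the tray is level again, and the bin stands upright and in line in its bay with the robot clear of everything.

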